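# Hang the dice tray under the brass disc

### The arm

A 7-joint arm with a two-finger parallel gripper is mounted at the origin on the work surface. World frame = base frame: x ahead of the robot, y to its left, z up, the work surface at z = 0. Lengths are in m, angles in rad, forces in N, time in s.
With the tool pointing down it reaches from about 0.4 to 0.875 m from the base axis. Payload 6.5 kg.
Tool frame: the origin (TCP) lies on the front face of the gripper's body, between the roots of the fingers; the fingertips stand 73 mm ahead of it and the grasp point (between the pads) lies 54 mm ahead of it; x points along the fingers, y is the direction in which the jaws open and shut, and the axes are right-handed (so a half turn about x gives the same grasp; the last joint's range is limited). The gripper opens to 85 mm and grips with 20 to 120 N. Pads are 22 mm wide; open, the fingers measure 114 mm over their backs; the gripper's body (76 mm by 85 mm) begins 54 mm behind the grasp point. The pads swing forward as they close: fully open they stand 13 mm farther back than shut.
Start: joints at [-1.192, 0.536, -0.004, 1.538, 0.003, 1.067, -0.071], TCP at [0.28, 0.587, 0.304] pointing down, gripper open.
Joint ranges: [-2.7, 2.7], [-0.37, 2.16], [-1.27, 1.26], [0.24, 2.4], [-1.31, 4.45], [0.19, 1.91], [-2.76, 2.76]. Speed limits (rad/s): [2.39, 2.39, 3.14, 3.14, 3.14, 3.14, 3.14].

### API

Orientations are given as a unit quaternion [x, y, z, w].
In Python, from bench import * gives the robot as it stands.
- The arm moves only by the shell command python3 -m crank 'ROWS' [FORCE]. ROWS is JSON, a list of rows, each a list of 3 entries, a list of its own where there are three numbers: the closure, from -1 (fully open) to 1 (shut), so that 0 is half open, then the shift along the tool's x, y, z in m, then the turn about the tool's x in rad. In form: [[hand, [x, y, z], turn], ...]. A call has 1 to 12 rows; each row shifts and turns the pose as measured when the row begins, along the tool's axes as they then stand; what a row does not reach is not made up. A row lasts 1/12 s, in which the tool goes at most 41.7 mm and 7.16 degrees, less where a joint would pass 70% of its speed; a pose out of reach is approached as far as the arm can. A call is refused whole if a number of a shift passes 0.0417 or a number of a turn 0.125, either way. A call with a gripper value outside its range is refused whole. The fingers move at their own pace and stop on an object; FORCE is the grip in N (left out, the last holds). Time passes only in rows, so rows that do not move let the fingers close. It gives the time, the measured TCP pose, the force and the opening at its end, in the units of the state.
- state(): the state, without advancing time (a new reading comes with each control period).
- capture(name): name is "scene" or "top" or "wrist"; returns the picture (384x512x3 uint8, red, green, blue); there is no depth.
- camera_params(name): a dict with "camera_matrix" (3x3 intrinsics, pixels), "extrinsics" (4x4, takes a point from world to camera coordinates). Camera axes: x right, y down, z forward; pixel columns grow to the right and rows downward; lengths in m; the calibration is good to about 2 mm. A picture is of the moment at which its call begins: read the wrist's pose just before it. camera_params takes no time and is no camera call; for the wrist camera it gives the pose at the moment of the call.
- sign_off(): hands the job in, once; it reports no verdict.
Trained networks look in the newest picture that a camera, given by its name, has taken for a name from the list of things; names that differ only in an ending like _2 or _b are one class to them, and where a whole thing is asked for, a point or a joint stands for the part that bears it (a point fixed in the world has none). Each returns a list of dicts, best first, with "conf" (0 to 1); they miss things now and then, are a little off and sometimes report something else, mostly with a low value. They report only what shows in the picture. A call takes as long as a camera call.
- search_frame(camera, query): "point" ([column, row] in pixels, amid what is visible of it).
- spot_point(camera, query): "point" ([column, row] in pixels: a listed point, or the origin of a listed thing).
The state is a dict: "time": time; "joint_positions": joint angles; "dq": joint speeds; "joint_efforts": joint torques, N m; "tool_pos": TCP position; "tool_rot": TCP orientation; "contact_force": force on the tool from outside, world axes, zero at the start; "wrist_torque": the same for the moment, N m; "finger_gap": finger opening in m.
Only numpy, scipy, OpenCV 4.12 (cv2) and the standard library are available. Lean on these libraries where they do the work, as an engineer would, in place of code of your own. Each camera call takes 0.05 s, during which the arm holds its last target.

### The job

Two ebony hook trays stand on the slate shelf. Take the one holding the copper-coloured die and hang it by its hook from the loop below the brass disc on the stand, so that it hangs freely and level beneath the disc. Keep the die in its tray and leave the tray with the violet bead where it is.

Things in the scene. Friction and masses are not known exactly. Their poses are not given: they have to be found in the camera images.
- die_tray: Ebony tray 84x80x24 with copper die, 0.2 kg. Origin: centre of underside, z up, x from handle to hook. Rear mast at x=-46; on it a level steel bar 12 wide (y), 12 high, centre z=110. Handle: bar at x -116..-50, grip across y at x=-90. Hook in front: 10 mm rod, inverted V in x-z, apex x=0, top z=133, tip to x=25, lowest z=105. Hung, the loop's bar centre is at x=0, z=117; it hangs level. All mm.
- copper_die: Copper-coloured 16 mm metal die with dark pips, 25 g, loose on the floor (5 mm thick, walls 24 mm high) of the die tray. Origin: centre of the face it was set down on.
- bead_tray: Bystander, to be left alone: the same kind of tray with the same hanger and frame, but holding a violet glass bead (18 mm across, 13 mm high).
- plaque: Brass disc, 44 mm across, on a fixed stand; loop below. Origin: pivot over the disc, 285 mm above the shelf; z up. Loop in the y-z plane, 7 mm rod: lower bar along y 120 mm below the origin (centre), upper bar 55 below, sides y=+-33. Swings lightly about y, at rest hangs plumb. Stand arm (300 high), post and base are on the +x side (arm tip 14 mm to -x): bring the hook in from -x. Yaw varies.

How it is judged:
By the outcome, as a careful person would: the job done as asked, in the order asked, and still so for the second after the job is handed in, with the robot touching nothing.
It also fails if it takes over 42 s, if anything falls off the work surface, if the arm or the gripper's body presses on something with over 40 N, if the wrist force passes 120 N, or if a joint passes its speed limit or range.

## Working session

There is one attempt and no reset: what is moved stays moved. The work goes in short steps, Python scripts to look and compute and a shell command to move; the robot and the scene stay as the last step left them, time stands still between calls to the robot, and variables do not carry over. Pictures are saved under pics/ and viewed, and the job is handed in when it is done.

```bash
ls; mkdir -p pics
python3 - <<'E'
from bench import *
import cv2
s=state()
for k in s: print(k,s[k])
for n in ["scene","top","wrist"]:
    im=capture(n); cv2.imwrite(f"pics/{n}0.png",im[:,:,::-1])
    p=camera_params(n); print(n,p)
    for q in ["die_tray","copper_die","bead_tray","plaque"]:
        print(q,search_frame(n,q)[:3],spot_point(n,q)[:3])
print(state()['time'])
E
```

```text
pics
time 0.0
joint_positions [-1.19219482  0.53717734 -0.00444431  1.53883979  0.00263138  1.06730628
 -0.07122804]
dq [-0.00110731  0.00060338 -0.00013894  0.00092098  0.0002157  -0.00048985
  0.00176255]
joint_efforts [-1.01500843e-04 -5.83403707e+01  1.04870472e+00 -2.59103501e+01
  1.22911923e-02  9.65000916e-03 -8.44222484e-06]
tool_pos [0.27947997 0.58630192 0.3030187 ]
tool_rot [ 0.15534135  0.68977786 -0.15655022  0.68961409]
contact_force [ 0.54829363 -0.81993744 -0.75262578]
wrist_torque [-0.0007208   0.0024758  -0.01685982]
finger_gap 0.08552898527564654
scene {'camera_matrix': array([[466.59171207,   0.        , 248.38065858],
       [  0.        , 466.59171207, 190.09932723],
       [  0.        ,   0.        ,   1.        ]]), 'extrinsics': array([[-0.03214239,  0.9994398 , -0.00932522,  0.02098406],
       [ 0.74454066,  0.01771813, -0.66734194, -0.34534348],
       [-0.66680287, -0.02839297, -0.74469307,  1.52639745],
       [ 0.        ,  0.        ,  0.        ,  1.        ]])}
die_tray [{'point': [353.2, 226.2], 'conf': 0.93}] [{'point': [350.0, 230.6], 'conf': 0.
[... 1075 characters left out ...]
: 0.27}]
plaque [{'point': [266.5, 163.1], 'conf': 0.62}] [{'point': [268.3, 156.5], 'conf': 0.55}]
wrist {'camera_matrix': array([[283.30553283,   0.        , 254.6791628 ],
       [  0.        , 283.30553283, 189.76374979],
       [  0.        ,   0.        ,   1.        ]]), 'extrinsics': array([[ 4.30265074e-01,  9.02702534e-01, -3.18569753e-04,
        -6.49854883e-01],
       [ 8.72041812e-01, -4.15559669e-01,  2.58559933e-01,
        -3.46270629e-02],
       [ 2.33270322e-01, -1.11527115e-01, -9.65995165e-01,
         3.78565069e-01],
       [ 0.00000000e+00,  0.00000000e+00,  0.00000000e+00,
         1.00000000e+00]])}
die_tray [] []
copper_die [] []
bead_tray [] []
plaque [] []
1.35
```

View pics/scene0.png

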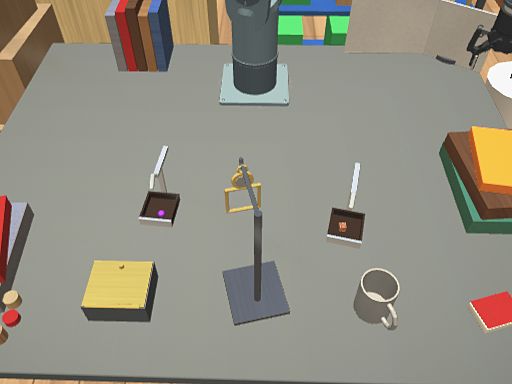

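View pics/top0.png

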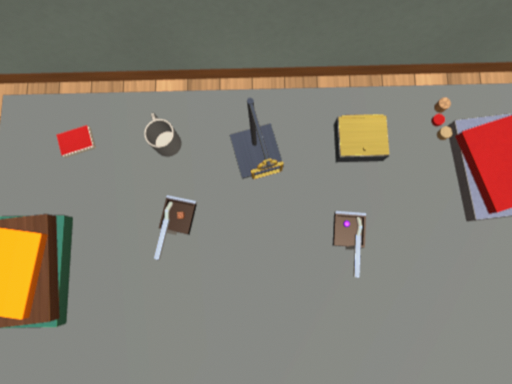

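View pics/wrist0.png

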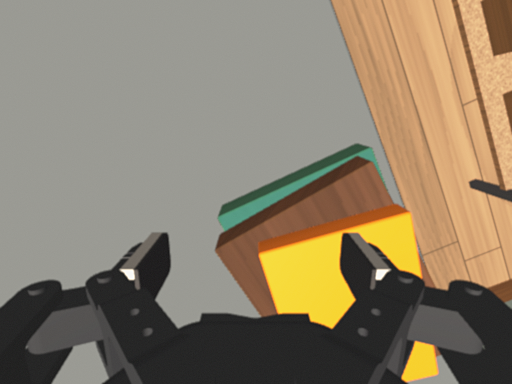

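Run:
```python
import cv2
a=cv2.imread("pics/scene0.png");b=cv2.imread("pics/top0.png")
def crop(im,x0,x1,y0,y1,n,f):
    cv2.imwrite(n,cv2.resize(im[y0:y1,x0:x1],None,fx=f,fy=f,interpolation=cv2.INTER_CUBIC))
crop(a,290,420,160,260,"pics/sc_die.png",6)
crop(a,190,320,130,230,"pics/sc_pl.png",6)
crop(b,110,240,160,260,"pics/top_die.png",6)
crop(b,200,330,110,210,"pics/top_pl.png",6)
```

```text
(no output)
```

View pics/sc_die.png

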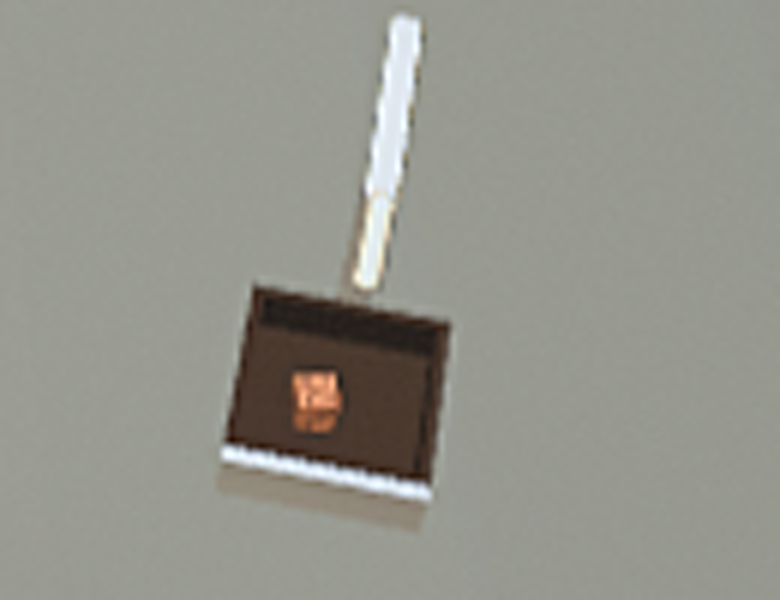

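View pics/top_die.png

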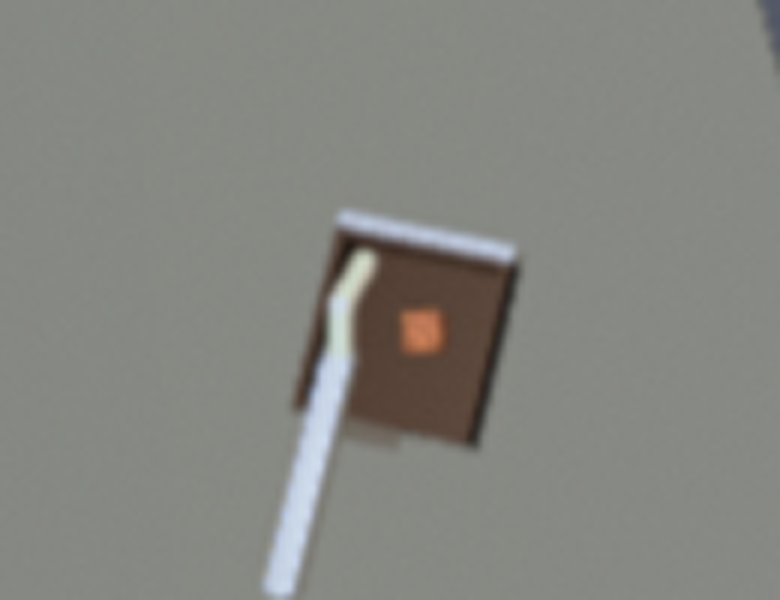

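View pics/sc_pl.png

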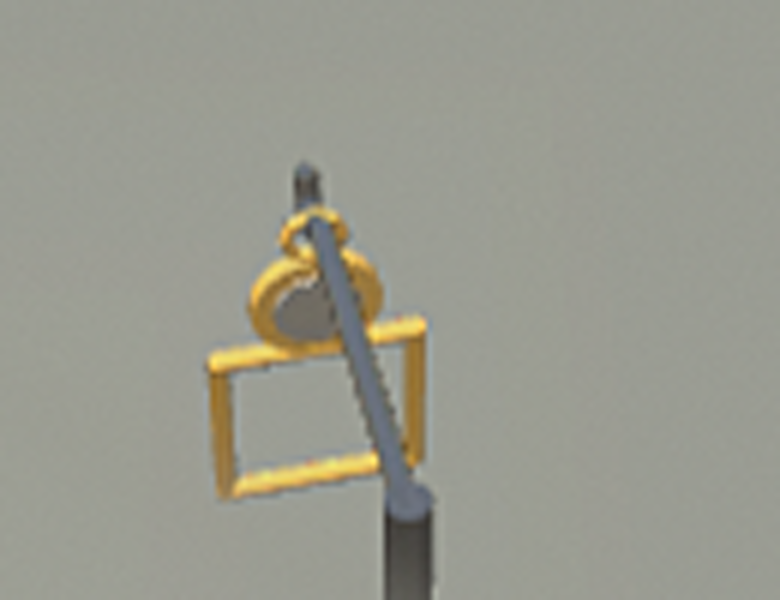

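View pics/top_pl.png

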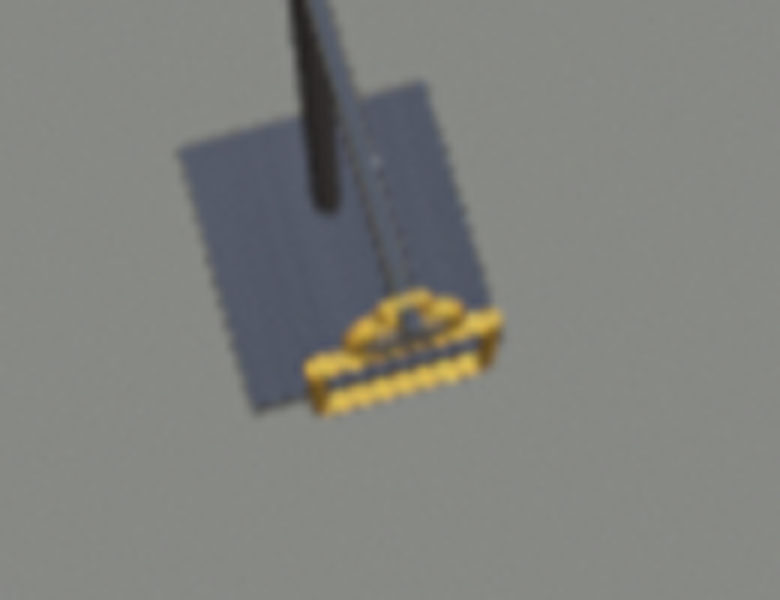

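```bash
cat > h.py <<'E'
from bench import *
import numpy as np, cv2
from scipy.spatial.transform import Rotation as R
from scipy.optimize import least_squares
def cam(n):
    p=camera_params(n); return p['camera_matrix'],p['extrinsics']
def proj(KE,P):
    K,E=KE; P=np.atleast_2d(P); c=P@E[:3,:3].T+E[:3,3]; u=c@K.T; return u[:,:2]/u[:,2:]
def tri(obs):
    "obs: list of ((K,E),(u,v))"
    Ps=[]
    f=lambda X: np.concatenate([proj(k,X)[0]-np.array(u) for k,u in obs])
    r=least_squares(f,[0.6,0.1,0.1]); return r.x, np.sqrt(np.mean(r.fun**2))
def fitpose(obs,x0,free_z=True):
    "obs: list of (KE, pts Nx3 body, uv Nx2); pose x,y,z,yaw"
    def f(q):
        Rz=R.from_euler('z',q[3]).as_matrix()
        return np.concatenate([(proj(k,np.asarray(p)@Rz.T+q[:3])-np.asarray(u)).ravel() for k,p,u in obs])
    r=least_squares(f,x0,loss='soft_l1'); return r.x,f(r.x)
E
python3 - <<'E'
from h import *
S,T=cam('scene'),cam('top')
c=lambda x0,y0,u,v:((u+.5)/6-.5+x0,(v+.5)/6-.5+y0)
sd=lambda u,v:c(290,160,u,v); td=lambda u,v:c(110,160,u,v)
sp=lambda u,v:c(190,130,u,v); tp=lambda u,v:c(200,110,u,v)
for n,a,b in [('handle end',sd(405,15),td(280,597)),('bar-mast joint',sd(378,195),td(337,352)),('die',(343.2,225.5),td(420,330)),
 ('rear -y corner',sd(255,288),td(475,445)),('rear +y',sd(450,322),td(298,408)),('hook tip',sd(367,290),td(370,255)),
 ('front -y',sd(223,448),td(517,248)),('front +y',sd(432,487),td(340,215))]:
    print(n,*tri([(S,a),(T,b)]))
print('loop')
for n,a,b in [('low L(-y)',sp(225,492),tp(485,365)),('low R(+y)',sp(418,458),tp(322,410)),('up L',sp(212,363),tp(490,322)),('up R',sp(420,325),tp(312,368)),('armtip',sp(305,168),tp(410,312))]:
    print(n,*tri([(S,a),(T,b)]))
E
```

```text
handle end [0.46988235 0.25605553 0.11428772] 0.10746076622331727
bar-mast joint [0.56632224 0.23491824 0.11393662] 0.12714659766688602
die [0.58603869 0.2248754  0.01511777] 0.13756599264865313
rear -y corner [0.53429503 0.20077955 0.0189731 ] 0.6135523600717573
rear +y [0.55197785 0.27819518 0.02096536] 0.4715828854533294
hook tip [0.60665036 0.22607971 0.1057963 ] 0.3351432111808366
front -y [0.62055255 0.18103816 0.02508161] 0.3702553825450389
front +y [0.63707535 0.25988149 0.02499145] 0.3177585315702238
loop
low L(-y) [ 0.66757952 -0.04172125  0.15971748] 0.1156677389462487
low R(+y) [0.65103854 0.02318103 0.16004852] 0.32984642263740827
up L [ 0.66793068 -0.04201147  0.22658449] 0.5121897401616884
up R [0.65178345 0.02389639 0.22908515] 0.11962749085753241
armtip [ 0.65303665 -0.01142304  0.30130888] 0.2198434520889723
```

```bash
cat >> h.py <<'E'
def togo(target, ydir_yaw, s=None):
    s=s or state()
    M=R.from_quat(s['tool_rot']).as_matrix(); p=np.array(s['tool_pos'])
    d=M.T@(np.array(target)-p)
    yv=M[:,1]; cur=np.arctan2(yv[1],yv[0]); 
    dy=(ydir_yaw-cur+np.pi/2)%np.pi-np.pi/2
    print('t %.2f'%s['time'],'p',p.round(4),'tilt',M[:,0].round(4),'toolY yaw %.2f deg'%np.degrees(cur))
    print('shift tool mm',(d*1000).round(1),'turn about tool x (rad) %.4f'%(-dy*np.sign(-M[2,0])), 'F',np.round(s['contact_force'],1),'gap',round(s['finger_gap'],4))
E
python3 - <<'E'
from h import *
s=state(); M=R.from_quat(s['tool_rot']).as_matrix(); print(M)
K,E=cam('wrist'); C=-E[:3,:3].T@E[:3,3]; print('cam in tool',M.T@(C-s['tool_pos']), 'cam axis',M.T@E[2,:3])
togo([0.498,0.2496,0.30],np.radians(77.6))
E
```

```text
[[ 6.89508184e-05  4.30292082e-01  9.02689714e-01]
 [ 3.54493152e-05  9.02689714e-01 -4.30292085e-01]
 [-9.99999997e-01  6.16687236e-05  4.69876349e-05]]
cam in tool [-7.05160211e-02 -3.82888136e-05 -6.44716086e-02] cam axis [ 9.66006993e-01 -3.73739718e-04  2.58515665e-01]
t 1.35 p [0.2797 0.5868 0.3039] tilt [ 1.e-04  0.e+00 -1.e+00] toolY yaw 64.51 deg
shift tool mm [   3.9 -210.4  342.1] turn about tool x (rad) -0.2284 F [0.2 0.1 0.5] gap 0.0852
```

```bash
python3 -m crank '[[-1,[0,0,0],-0.114],[-1,[0,0,0],-0.114],[-1,[0,-0.02,0.02],0],[-1,[0,-0.028,0.028],0],[-1,[0,-0.028,0.028],0],[-1,[0,-0.028,0.028],0],[-1,[0,-0.028,0.028],0],[-1,[0,-0.028,0.028],0],[-1,[0,-0.028,0.028],0],[-1,[0,-0.028,0.028],0],[-1,[0,-0.028,0.028],0],[-1,[0,-0.02,0.02],0]]' 40
python3 - <<'E'
from h import *
togo([0.498,0.2496,0.30],np.radians(77.6))
E
```

```text
time: 2.35
tool_pos: [0.4871, 0.2709, 0.3022]
tool_rot: [0.069, 0.705, -0.063, 0.703]
contact_force: [0.1, 1.2, 0.2]
finger_gap: 0.0855
t 2.35 p [0.4871 0.2709 0.3022] tilt [-0.0019  0.0078 -1.    ] toolY yaw 79.26 deg
shift tool mm [  2.  -18.9  14.6] turn about tool x (rad) 0.0289 F [0.1 1.2 0.2] gap 0.0855
```

```bash
python3 -m crank '[[-1,[0.002,-0.016,0.012],0.028],[-1,[0,0,0],0],[-1,[0,0,0],0]]'
python3 - <<'E'
from h import *
togo([0.498,0.2496,0.30],np.radians(77.6))
W=cam('wrist'); np.savez('w1.npz',K=W[0],E=W[1])
im=capture('wrist'); cv2.imwrite('pics/w1.png',im[:,:,::-1])
cv2.imwrite('pics/w1b.png',cv2.resize(im[60:330,130:380,::-1],None,fx=2.2,fy=2.2,interpolation=cv2.INTER_CUBIC))
E
```

```text
time: 2.6
tool_pos: [0.5014, 0.243, 0.3006]
tool_rot: [0.083, 0.702, -0.079, 0.703]
contact_force: [-0.6, 0.1, -0.1]
finger_gap: 0.085
t 2.60 p [0.5014 0.243  0.3006] tilt [ 0.0016  0.0049 -1.    ] toolY yaw 76.80 deg
shift tool mm [ 0.7  5.6 -4.8] turn about tool x (rad) -0.0140 F [-0.6  0.1 -0.1] gap 0.085
```

View pics/w1.png

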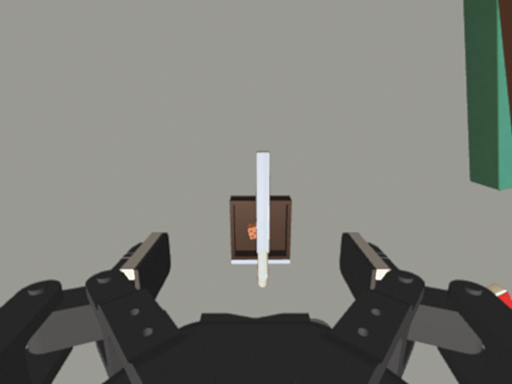

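View pics/w1b.png

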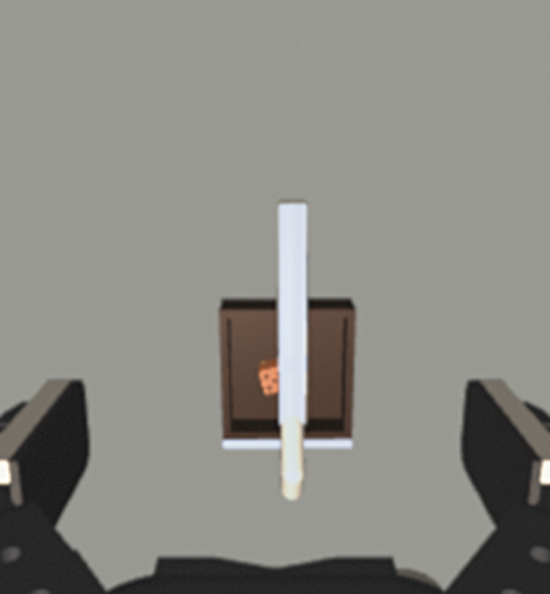

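Run:
```python
from h import *
S,T=cam('scene'),cam('top'); z=np.load('w1.npz'); W=(z['K'],z['E'])
c=lambda x0,y0,f,u,v:((u+.5)/f-.5+x0,(v+.5)/f-.5+y0)
sd=lambda u,v:c(290,160,6,u,v); td=lambda u,v:c(110,160,6,u,v); w=lambda u,v:c(130,60,2.2,u,v)
mm=lambda *a:np.array(a)/1000.
B={'rm':mm(-42,-40,24),'rp':mm(-42,40,24),'fm':mm(42,-40,24),'fp':mm(42,40,24),'he':mm(-116,0,116),'hl':mm(-116,-6,116),'hr':mm(-116,6,116)}
ws=[('rm',w(221,308)),('rp',w(354,308)),('fm',w(222,446)),('fp',w(353,446)),('hl',w(278,203)),('hr',w(306,203))]
ss=[('rm',sd(255,288)),('rp',sd(450,322)),('fm',sd(223,450)),('fp',sd(432,489)),('he',sd(405,15))]
ts=[('rm',td(475,445)),('rp',td(298,408)),('fm',td(517,248)),('fp',td(340,215)),('he',td(280,597))]
o=lambda KE,l:(KE,np.array([B[k] for k,_ in l]),np.array([u for _,u in l]))
for name,obs in [('w',[o(W,ws)]),('st',[o(S,ss),o(T,ts)]),('all',[o(W,ws),o(S,ss),o(T,ts)])]:
    q,r=fitpose(obs,[.586,.23,0,-.21]); print(name,q.round(4),np.degrees(q[3]).round(2),'res',r.round(1))
g=q[:3]+R.from_euler('z',q[3]).apply([-.09,0,.110]); print('grip',g)
togo(g+[0,0,.054],q[3]+np.pi/2)
```

```text
w [ 0.5849  0.2321  0.0064 -0.2226] -12.76 res [-1.7  1.8  1.3  1.2 -0.2 -0.9  0.1 -1.4 -0.4 -0.   0.5 -0.1]
st [ 0.5855  0.2304 -0.0019 -0.2164] -12.4 res [-0.8 -0.2 -0.4  0.2 -0.2 -0.4 -0.5 -0.2 -0.4  0.7 -1.  -0.7 -0.9 -0.5
 -0.8  1.1 -0.4  0.9  0.2 -1. ]
all [ 0.5861  0.2315 -0.001  -0.2242] -12.85 res [-1.5  0.9  0.3  0.5 -0.1 -2.8 -0.9 -3.3 -0.7  0.3 -0.1  0.2 -0.1 -0.3
  0.3  0.2  0.2 -0.6 -0.1 -0.2  0.6  0.7 -1.6 -0.8 -1.5 -0.8 -1.2  1.
 -0.8  0.6 -0.7 -1.3]
grip [0.49831104 0.2514682  0.10896226]
t 2.65 p [0.5014 0.2428 0.3006] tilt [ 0.0018  0.0042 -1.    ] toolY yaw 76.80 deg
shift tool mm [137.6   7.1  -5.1] turn about tool x (rad) -0.0062 F [ 0.2 -0.2 -0.4] gap 0.0853
```

```bash
python3 -m crank '[[-1,[0.03,0.004,-0.003],-0.005],[-1,[0.03,0.003,-0.002],0],[-1,[0.03,0,0],0],[-1,[0.012,0,0],0],[-1,[0,0,0],0],[-1,[0,0,0],0]]'
python3 - <<'E'
from h import *
togo([.4983,.2515,.163],np.radians(77.2))
W=cam('wrist'); np.savez('w2.npz',K=W[0],E=W[1])
im=capture('wrist'); cv2.imwrite('pics/w2.png',im[:,:,::-1])
E
```

```text
time: 3.15
tool_pos: [0.4961, 0.2612, 0.1973]
tool_rot: [0.079, 0.702, -0.071, 0.704]
contact_force: [-0.1, 0.1, 0.8]
finger_gap: 0.0855
t 3.15 p [0.4961 0.2612 0.1973] tilt [ 0.0051  0.0117 -0.9999] toolY yaw 77.82 deg
shift tool mm [34.2 -9.4  4.1] turn about tool x (rad) 0.0107 F [-0.1  0.1  0.8] gap 0.0855
```

View pics/w2.png

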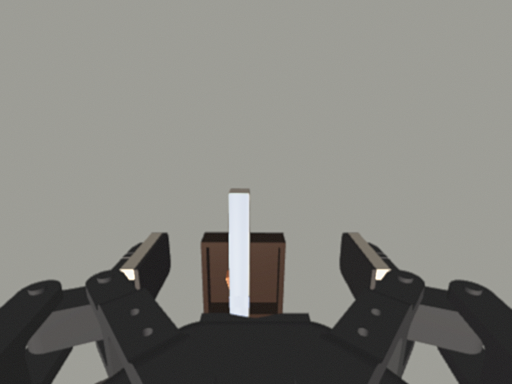

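```bash
python3 -m crank '[[-1,[0,-0.007,0.003],0.008],[-1,[0,0,0],0],[-1,[0,0,0],0]]'
python3 - <<'E'
from h import *
togo([.4983,.2515,.163],np.radians(77.2))
E
```

```text
time: 3.45
tool_pos: [0.4986, 0.2552, 0.2007]
tool_rot: [0.083, 0.7, -0.072, 0.706]
contact_force: [-0.1, -0.4, -0.1]
finger_gap: 0.085
t 3.45 p [0.4986 0.2552 0.2007] tilt [ 0.0095  0.0151 -0.9998] toolY yaw 77.45 deg
shift tool mm [37.6 -4.3  0.3] turn about tool x (rad) 0.0043 F [-0.1 -0.4 -0.1] gap 0.085
```

```bash
python3 -m crank '[[-1,[0.025,-0.003,0],0.004],[-1,[0.008,0,0],0]]'
python3 - <<'E'
from h import *
for i in range(4): capture('wrist')
togo([.4983,.2515,.163],np.radians(77.2))
E
```

```text
time: 3.62
tool_pos: [0.5009, 0.2535, 0.1709]
tool_rot: [0.087, 0.698, -0.072, 0.708]
contact_force: [-0.6, -1.2, -0.1]
finger_gap: 0.0852
t 3.82 p [0.5021 0.2548 0.173 ] tilt [ 0.019   0.0209 -0.9996] toolY yaw 77.20 deg
shift tool mm [ 9.8 -4.4 -3.1] turn about tool x (rad) 0.0000 F [-0.1 -0.3  0.3] gap 0.0854
```

```bash
python3 -m crank '[[-1,[0.010,-0.0045,-0.003],0]]'
python3 - <<'E'
from h import *
for i in range(3): capture('wrist')
togo([.4983,.2515,.163],np.radians(77.2))
W=cam('wrist')
im=capture('wrist'); cv2.imwrite('pics/w3.png',im[:,:,::-1])
E
```

```text
time: 3.9
tool_pos: [0.5003, 0.2529, 0.1652]
tool_rot: [0.088, 0.695, -0.069, 0.71]
contact_force: [1.1, 0.5, 0.1]
finger_gap: 0.0854
t 4.05 p [0.4983 0.2513 0.1632] tilt [ 0.0186  0.0207 -0.9996] toolY yaw 77.20 deg
shift tool mm [ 0.2  0.2 -0. ] turn about tool x (rad) -0.0000 F [-0.3  0.5  0. ] gap 0.0851
```

View pics/w3.png

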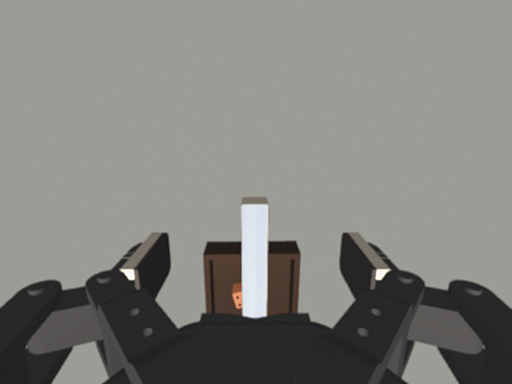

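```bash
python3 -m crank '[[1,[0,0,0],0]]' 100
python3 - <<'E'
from h import *
for i in range(12): 
    capture('wrist')
    if i%4==3: togo([.4983,.2515,.163],np.radians(77.2))
E
```

```text
time: 4.18
tool_pos: [0.499, 0.2518, 0.1642]
tool_rot: [0.087, 0.696, -0.07, 0.709]
contact_force: [0.5, -0.5, 0.7]
finger_gap: 0.0753
t 4.38 p [0.4989 0.2518 0.1639] tilt [ 0.02    0.0215 -0.9996] toolY yaw 77.21 deg
shift tool mm [ 0.9 -0.4 -0.5] turn about tool x (rad) 0.0002 F [-0.  -0.3 -1.2] gap 0.0464
t 4.58 p [0.4986 0.2516 0.1635] tilt [ 0.0194  0.0212 -0.9996] toolY yaw 77.20 deg
shift tool mm [ 0.5 -0.1 -0.3] turn about tool x (rad) 0.0001 F [-0.4  0.5  0.5] gap 0.0149
t 4.78 p [0.4985 0.2515 0.1637] tilt [ 0.0192  0.0211 -0.9996] toolY yaw 77.19 deg
shift tool mm [ 0.7 -0.1 -0.2] turn about tool x (rad) -0.0001 F [-1.3 -0.6  4.7] gap 0.0102
```

```bash
python3 -m crank '[[1,[-0.02,0,0],0]]'
python3 - <<'E'
from h import *
for i in range(4): capture('wrist')
togo([.4983,.2515,.243],np.radians(77.2))
im=capture('wrist'); cv2.imwrite('pics/w4.png',im[:,:,::-1])
im=capture('scene'); cv2.imwrite('pics/s4.png',cv2.resize(im[130:260,180:420,::-1],None,fx=3,fy=3,interpolation=cv2.INTER_CUBIC))
E
```

```text
time: 4.87
tool_pos: [0.4959, 0.25, 0.1806]
tool_rot: [0.086, 0.699, -0.072, 0.707]
contact_force: [-0.6, -0.3, -2.5]
finger_gap: 0.0102
t 5.07 p [0.4982 0.2511 0.1834] tilt [ 0.0195  0.0214 -0.9996] toolY yaw 77.19 deg
shift tool mm [-59.5   1.9   0.9] turn about tool x (rad) -0.0001 F [ 0.1 -0.3 -2.4] gap 0.0101
```

View pics/w4.png

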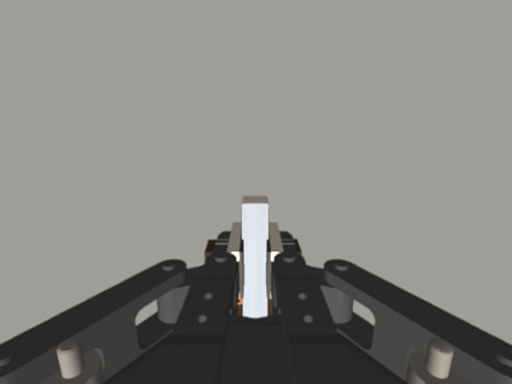

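View pics/s4.png

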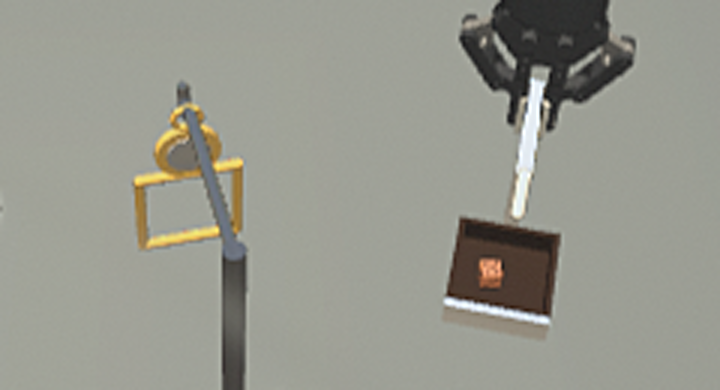

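```bash
cat > wait.py <<'E'
from h import *
import sys
n=int(sys.argv[1]) if len(sys.argv)>1 else 3
for i in range(n): capture('wrist')
s=state(); M=R.from_quat(s['tool_rot']).as_matrix()
print('t %.2f'%s['time'],s['tool_pos'].round(4),'tilt',M[:2,0].round(4),'yaw %.2f'%np.degrees(np.arctan2(M[1,1],M[0,1])),np.round(s['contact_force'],1),round(s['finger_gap'],4))
E
python3 -m crank '[[1,[-0.03,0,0],0]]' >/dev/null; python3 wait.py
python3 -m crank '[[1,[-0.03,0,0],-0.11]]' >/dev/null; python3 wait.py
python3 -m crank '[[1,[0,-0.03,0],-0.12]]' >/dev/null; python3 wait.py
python3 -m crank '[[1,[0,-0.03,0],-0.12]]' >/dev/null; python3 wait.py
python3 -m crank '[[1,[0,-0.03,0],-0.12]]' >/dev/null; python3 wait.py
python3 - <<'E'
from h import *
c=np.array([.6593,-.0093]);yaw=np.radians(14.3);ax=np.array([np.cos(yaw),np.sin(yaw)])
s=state();M=R.from_quat(s['tool_rot']).as_matrix()
g=np.r_[c-.170*ax,.110+.076]; togo(g-.054*M[:,0],yaw+np.pi/2)
E
```

```text
t 5.40 [0.498  0.2506 0.2135] tilt [0.0204 0.0218] yaw 77.20 [ 0.3 -0.5 -3.2] 0.0098
t 5.63 [0.4981 0.2504 0.2441] tilt [0.0225 0.0233] yaw 83.49 [-0.1  0.7 -2.4] 0.0101
t 5.87 [0.494  0.2177 0.2414] tilt [0.0196 0.0205] yaw 90.13 [ 0.6 -0.3 -2.4] 0.0097
t 6.10 [0.4936 0.1853 0.2393] tilt [0.017  0.0183] yaw 96.71 [ 0.2  0.7 -2.3] 0.01
t 6.33 [0.497  0.154  0.2378] tilt [0.0155 0.017 ] yaw 103.27 [-0.8  1.2 -3.3] 0.0102
t 6.33 p [0.497  0.154  0.2378] tilt [ 0.0155  0.017  -0.9997] toolY yaw 103.27 deg
shift tool mm [  -5.8 -199.9  -50.4] turn about tool x (rad) -0.0179 F [-0.8  1.2 -3.3] gap 0.0102
```

```bash
python3 -m crank '[[1,[-0.002,-0.033,-0.01],-0.009]]' >/dev/null; python3 wait.py
python3 -m crank '[[1,[-0.002,-0.033,-0.01],-0.009]]' >/dev/null; python3 wait.py
python3 -m crank '[[1,[-0.002,-0.033,-0.01],0]]' >/dev/null; python3 wait.py
python3 -m crank '[[1,[0,-0.033,-0.01],0]]' >/dev/null; python3 wait.py
python3 -m crank '[[1,[0,-0.033,-0.005],0]]' >/dev/null; python3 wait.py
python3 -m crank '[[1,[0,-0.033,-0.005],0]]' >/dev/null; python3 wait.py 4
python3 - <<'E'
from h import *
c=np.array([.6593,-.0093]);yaw=np.radians(14.3);ax=np.array([np.cos(yaw),np.sin(yaw)])
s=state();M=R.from_quat(s['tool_rot']).as_matrix()
g=np.r_[c-.170*ax,.110+.076]; togo(g-.054*M[:,0],yaw+np.pi/2)
for n in ['scene','top','wrist']:
    im=capture(n)[:,:,::-1]; cv2.imwrite(f'pics/{n}5.png',im)
    if n!='wrist':
        x,y=(180,120) if n=='scene' else (210,110)
        cv2.imwrite(f'pics/{n}5c.png',cv2.resize(im[y:y+110,x:x+130],None,fx=5,fy=5,interpolation=cv2.INTER_CUBIC))
E
```

```text
t 6.57 [0.4946 0.1184 0.2386] tilt [0.0145 0.016 ] yaw 103.46 [ 0.5 -0.8 -1.8] 0.0104
t 6.80 [0.4925 0.0832 0.2396] tilt [0.014  0.0155] yaw 103.72 [ 0.7  0.8 -2.5] 0.0096
t 7.03 [0.4907 0.0484 0.2408] tilt [0.0138 0.0151] yaw 103.51 [ 0.1  0.8 -2.9] 0.0101
t 7.27 [0.4889 0.0137 0.24  ] tilt [0.0136 0.0149] yaw 103.34 [ 0.4  0.4 -2.7] 0.0103
t 7.50 [ 0.4922 -0.0195  0.2394] tilt [0.014  0.0148] yaw 103.21 [ 0.1  0.9 -1.3] 0.0103
t 7.78 [ 0.4952 -0.0512  0.2388] tilt [0.0141 0.0158] yaw 103.22 [-0.6  0.8 -1.6] 0.01
t 7.78 p [ 0.4952 -0.0512  0.2388] tilt [ 0.0141  0.0158 -0.9998] toolY yaw 103.22 deg
shift tool mm [-1.2 -0.6 -1.6] turn about tool x (rad) -0.0188 F [-0.6  0.8 -1.6] gap 0.01
```

View pics/scene5c.png

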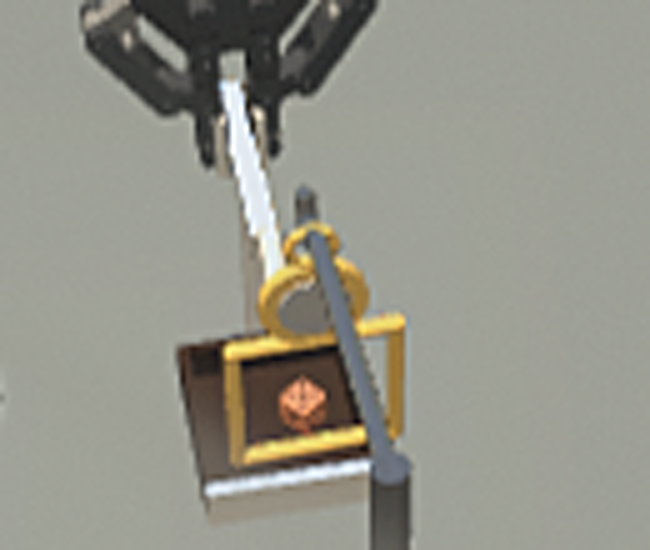

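View pics/top5c.png

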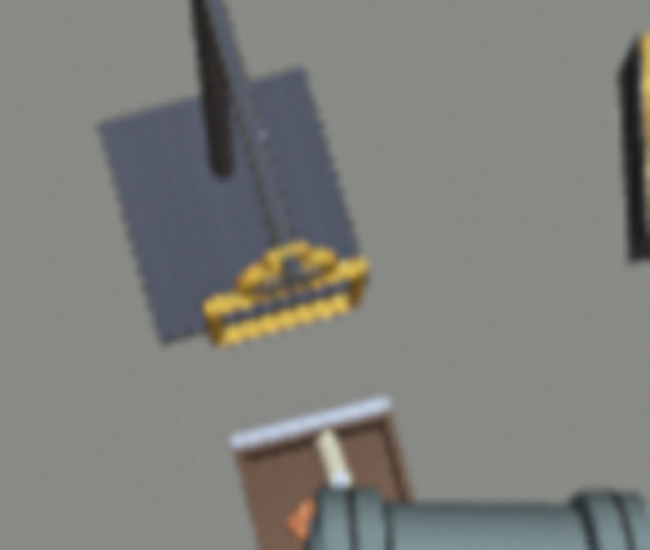

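View pics/wrist5.png

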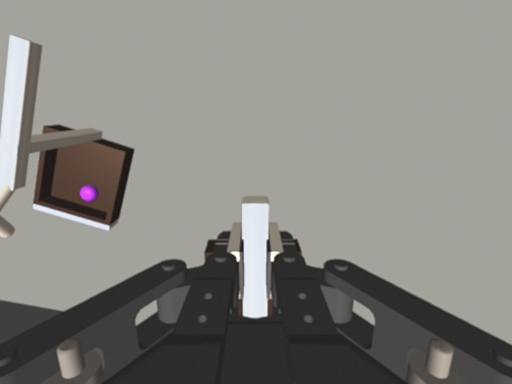

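Run:
```python
from h import *
S,T=cam('scene'),cam('top')
c=lambda x0,y0,f,u,v:((u+.5)/f-.5+x0,(v+.5)/f-.5+y0)
s=lambda u,v:c(180,120,5,u,v); t=lambda u,v:c(210,110,5,u,v)
yaw=np.radians(14.3); Rz=R.from_euler('z',-yaw).as_matrix(); c0=np.array([.6593,-.0093,0])
for n,a,b in [('front-y',s(208,488),t(392,403)),('low-y',s(238,458),t(362,298)),('low+y',s(398,430),t(220,338)),('up-y',s(230,352),t(367,266)),('up+y',s(400,322),t(208,306)),('die',s(302,397),t(300,518))]:
    X,e=tri([(S,a),(T,b)]); print(n,X.round(4),round(e,2),'loopframe',(Rz@(X-c0)).round(4))
# ray of top hook tip at z .18
for zz in [.18,.185,.19]:
  for nm,uv in [('tip',t(325,436)),('front+y',t(233,440))]:
    K,E=T; z=zz if nm=='tip' else zz-.085
    d=np.linalg.inv(K)@np.r_[uv,1]; d=E[:3,:3].T@d; C=-E[:3,:3].T@E[:3,3]
    X=C+d*(z-C[2])/d[2]; print(nm,X.round(4),'loopframe',(Rz@(X-c0)).round(4))
```

```text
front-y [ 0.6318 -0.0608  0.0957] 0.23 loopframe [-0.0394 -0.0431  0.0957]
low-y [ 0.6694 -0.043   0.1633] 0.54 loopframe [ 0.0015 -0.0352  0.1633]
low+y [0.6522 0.0227 0.1624] 0.46 loopframe [0.001  0.0328 0.1624]
up-y [ 0.6685 -0.0429  0.2275] 0.37 loopframe [ 0.0006 -0.0349  0.2275]
up+y [0.6521 0.0243 0.2288] 0.02 loopframe [0.0014 0.0343 0.2288]
die [ 0.5759 -0.0181  0.0939] 0.89 loopframe [-0.083   0.0121  0.0939]
tip [ 0.6026 -0.0257  0.18  ] loopframe [-0.059  -0.0018  0.18  ]
front+y [0.6151 0.0173 0.095 ] loopframe [-0.0363  0.0367  0.095 ]
tip [ 0.6018 -0.0255  0.185 ] loopframe [-0.0597 -0.0015  0.185 ]
front+y [0.6143 0.0172 0.1   ] loopframe [-0.0371  0.0368  0.1   ]
tip [ 0.601  -0.0254  0.19  ] loopframe [-0.0605 -0.0012  0.19  ]
front+y [0.6135 0.0171 0.105 ] loopframe [-0.0379  0.0369  0.105 ]
```

```bash
python3 -m crank '[[1,[-0.002,0,0],-0.018]]' >/dev/null; python3 wait.py 3
python3 - <<'E'
from h import *
c=np.array([.660,-.0085]);yaw=np.radians(14.2);ax=np.array([np.cos(yaw),np.sin(yaw)])
s=state();M=R.from_quat(s['tool_rot']).as_matrix()
g=np.r_[c-.088*ax,.110+.076]; togo(g-.054*M[:,0],yaw+np.pi/2)
E
```

```text
t 8.17 [ 0.4952 -0.0497  0.2411] tilt [0.0144 0.0163] yaw 104.48 [-0.1 -0.2 -2. ] 0.01
t 8.17 p [ 0.4952 -0.0497  0.2411] tilt [ 0.0144  0.0163 -0.9998] toolY yaw 104.48 deg
shift tool mm [ 2.5 -1.5 80.9] turn about tool x (rad) 0.0049 F [-0.1 -0.2 -2. ] gap 0.01
```

```bash
python3 -m crank '[[1,[0.0005,0,0.02],0]]' ; python3 wait.py 3
python3 -m crank '[[1,[0.0005,0,0.02],0]]' >/dev/null; python3 wait.py 3
python3 -m crank '[[1,[0.0005,0,0.015],0]]' >/dev/null; python3 wait.py 3
python3 - <<'E'
from h import *
c=np.array([.660,-.0085]);yaw=np.radians(14.2);ax=np.array([np.cos(yaw),np.sin(yaw)])
s=state();M=R.from_quat(s['tool_rot']).as_matrix()
g=np.r_[c-.088*ax,.110+.076]; togo(g-.054*M[:,0],yaw+np.pi/2)
for n in ['scene','top']:
    im=capture(n)[:,:,::-1]; 
    x,y=(180,120) if n=='scene' else (210,110)
    cv2.imwrite(f'pics/{n}6c.png',cv2.resize(im[y:y+110,x:x+130],None,fx=5,fy=5,interpolation=cv2.INTER_CUBIC))
E
```

```text
time: 8.25
tool_pos: [0.5115, -0.0458, 0.2405]
tool_rot: [-0.083, 0.697, 0.093, 0.706]
contact_force: [-0.3, -0.7, -2.0]
finger_gap: 0.01
t 8.40 [ 0.5156 -0.0439  0.2412] tilt [0.0157 0.0167] yaw 104.55 [ 0.4 -0.3 -2.2] 0.0104
t 8.63 [ 0.5355 -0.0384  0.2411] tilt [0.0162 0.0169] yaw 104.59 [-0.1  0.6 -2.3] 0.0099
t 8.87 [ 0.5497 -0.0345  0.2407] tilt [0.0159 0.017 ] yaw 104.61 [-0.4 -0.6 -1.9] 0.0102
t 8.87 p [ 0.5497 -0.0345  0.2407] tilt [ 0.0159  0.017  -0.9997] toolY yaw 104.61 deg
shift tool mm [ 1.2 -2.7 24.2] turn about tool x (rad) 0.0072 F [-0.4 -0.6 -1.9] gap 0.0102
```

View pics/scene6c.png

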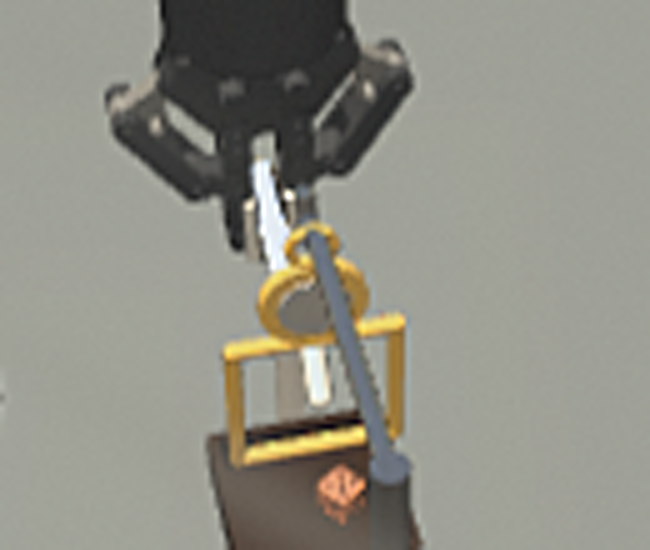

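View pics/top6c.png

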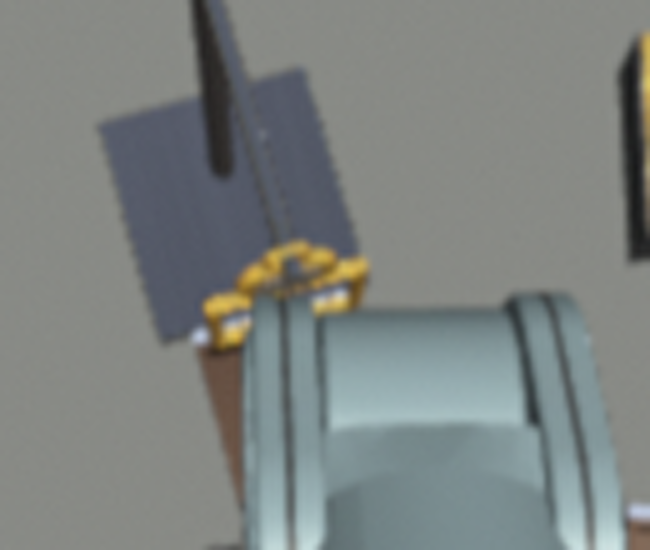

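```bash
python3 -m crank '[[1,[0.0005,-0.001,0.014],0.003]]' >/dev/null ; python3 wait.py 3
python3 -m crank '[[1,[0.0005,-0.0005,0.010],0]]' ; python3 wait.py 3
python3 - <<'E'
from h import *
c=np.array([.660,-.0085]);yaw=np.radians(14.2);ax=np.array([np.cos(yaw),np.sin(yaw)])
s=state();M=R.from_quat(s['tool_rot']).as_matrix()
g=np.r_[c-.09*ax,.110+.048]; togo(g-.054*M[:,0],yaw+np.pi/2)
for n in ['scene','top']:
    im=capture(n)[:,:,::-1]; 
    x,y=(180,120) if n=='scene' else (210,110)
    cv2.imwrite(f'pics/{n}7c.png',cv2.resize(im[y:y+110,x:x+130],None,fx=5,fy=5,interpolation=cv2.INTER_CUBIC))
E
```

```text
t 9.20 [ 0.5624 -0.0326  0.2403] tilt [0.0147 0.0166] yaw 104.40 [-0.8 -0.6 -2.8] 0.0102
time: 9.28
tool_pos: [0.5702, -0.0314, 0.2397]
tool_rot: [-0.083, 0.697, 0.093, 0.706]
contact_force: [0.1, -0.3, -1.5]
finger_gap: 0.0103
t 9.43 [ 0.5725 -0.0304  0.2401] tilt [0.0151 0.0168] yaw 104.43 [ 0.2  0.3 -2.8] 0.0105
t 9.43 p [ 0.5725 -0.0304  0.2401] tilt [ 0.0151  0.0168 -0.9997] toolY yaw 104.43 deg
shift tool mm [28.1 -1.3 -1.4] turn about tool x (rad) 0.0039 F [ 0.2  0.3 -2.8] gap 0.0105
```

View pics/scene7c.png

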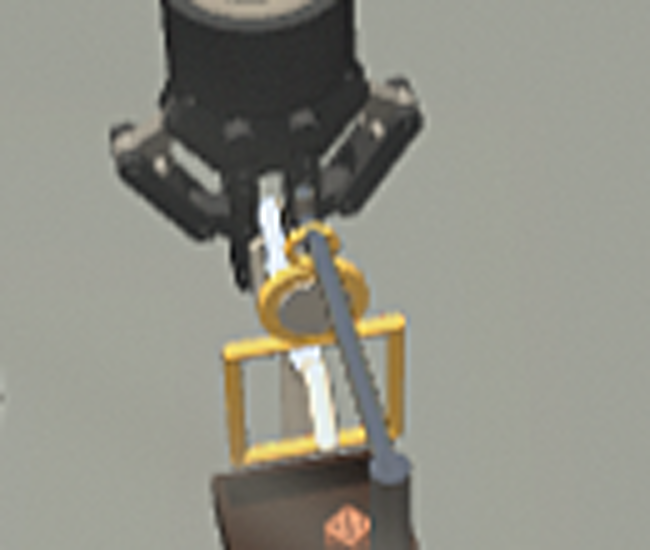

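View pics/top7c.png

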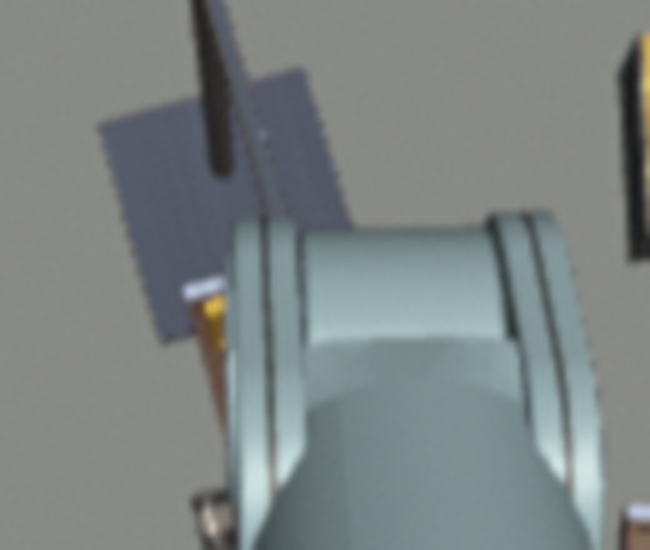

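```bash
python3 -m crank '[[1,[0.01,0,-0.001],0]]' >/dev/null ; python3 wait.py 3
python3 -m crank '[[1,[0.01,0,-0.001],0]]' ; python3 wait.py 3
python3 -m crank '[[1,[0.003,0,0],0]]' >/dev/null; python3 wait.py 3
python3 - <<'E'
from h import *
for n in ['scene']:
    im=capture(n)[:,:,::-1]; 
    x,y=(180,120)
    cv2.imwrite(f'pics/{n}8c.png',cv2.resize(im[y:y+110,x:x+130],None,fx=5,fy=5,interpolation=cv2.INTER_CUBIC))
E
```

```text
t 9.77 [ 0.5701 -0.0307  0.2287] tilt [0.0116 0.0166] yaw 104.40 [ 0.2  0.9 -2.2] 0.0103
time: 9.85
tool_pos: [0.5705, -0.0309, 0.2199]
tool_rot: [-0.083, 0.695, 0.094, 0.708]
contact_force: [-0.3, 0.3, -3.0]
finger_gap: 0.0099
t 10.00 [ 0.5683 -0.0309  0.2176] tilt [0.0092 0.0165] yaw 104.40 [-0.1 -0.3 -1.9] 0.0097
t 10.23 [ 0.5682 -0.0308  0.2144] tilt [0.0087 0.0165] yaw 104.41 [ 0.4 -0.2 -1.8] 0.0101
```

View pics/scene8c.png

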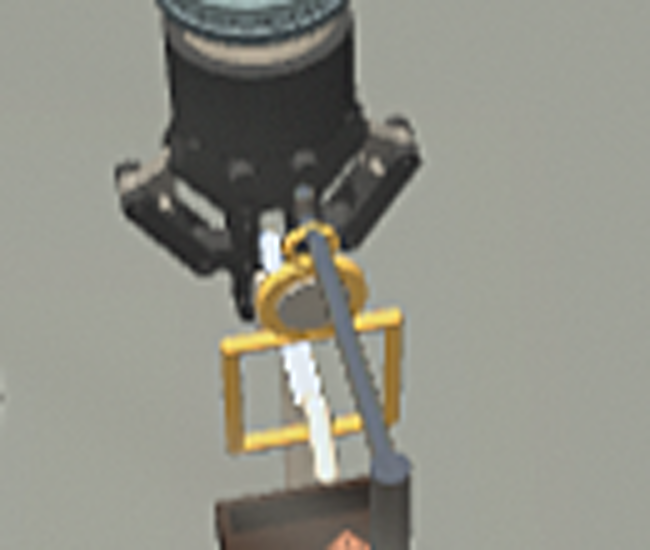

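```bash
python3 -m crank '[[1,[0.001,0,0.0025],0]]' >/dev/null ; python3 wait.py 3
python3 -m crank '[[1,[0.002,0,0],0]]' >/dev/null; python3 wait.py 4
python3 -m crank '[[1,[0.002,0,0],0]]' >/dev/null; python3 wait.py 4
python3 - <<'E'
from h import *
for n in ['scene']:
    im=capture(n)[:,:,::-1]; 
    x,y=(180,120)
    cv2.imwrite(f'pics/{n}9c.png',cv2.resize(im[y:y+110,x:x+130],None,fx=5,fy=5,interpolation=cv2.INTER_CUBIC))
E
```

```text
t 10.52 [ 0.5711 -0.03    0.2137] tilt [0.0096 0.0166] yaw 104.41 [ 0.1 -0.1 -1.9] 0.01
t 10.80 [ 0.5715 -0.03    0.212 ] tilt [0.0104 0.0166] yaw 104.41 [-0.1 -0.2  0.1] 0.0098
t 11.08 [ 0.5721 -0.0299  0.2105] tilt [0.012  0.0167] yaw 104.41 [0.2 0.7 2.8] 0.0101
```

View pics/scene9c.png

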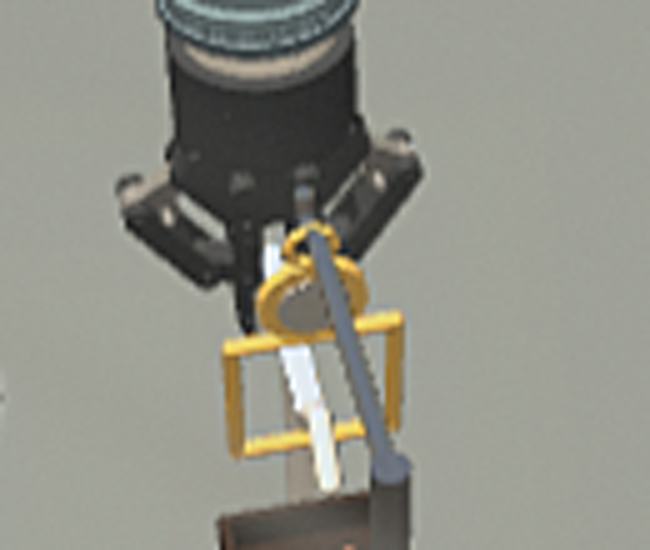

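```bash
python3 -m crank '[[1,[-0.0013,0,0],0]]' >/dev/null ; python3 wait.py 5
python3 -m crank '[[-0.5,[0,0,0],0]]' >/dev/null; python3 wait.py 6
python3 - <<'E'
from h import *
for n in ['scene','wrist']:
    im=capture(n)[:,:,::-1]; 
    x,y=(180,120)
    cv2.imwrite(f'pics/{n}10c.png',cv2.resize(im[y:y+110,x:x+130],None,fx=5,fy=5,interpolation=cv2.INTER_CUBIC) if n=='scene' else im)
E
```

```text
t 11.47 [ 0.5717 -0.03    0.2116] tilt [0.0112 0.0167] yaw 104.41 [-0.6 -1.   1. ] 0.0101
t 11.85 [ 0.5717 -0.0301  0.2115] tilt [0.011  0.0166] yaw 104.41 [0.1 0.6 0.1] 0.0639
```

View pics/scene10c.png

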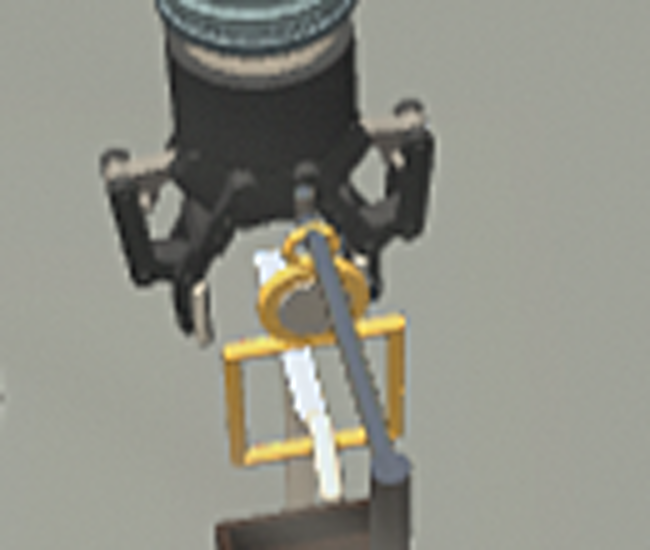

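View pics/wrist10c.png

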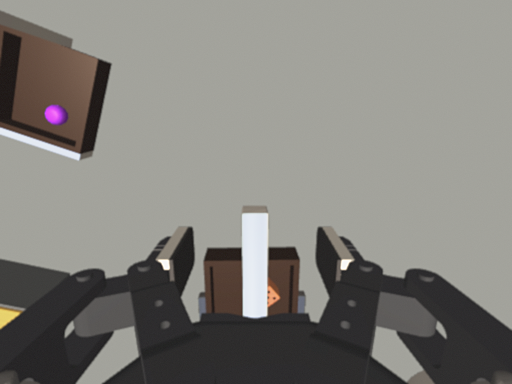

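```bash
python3 -m crank '[[-1,[0,0,-0.015],0]]' >/dev/null ; python3 wait.py 3
python3 -m crank '[[-1,[-0.001,0,-0.03],0]]' >/dev/null; python3 wait.py 3
python3 -m crank '[[-1,[-0.005,0,-0.035],0]]' >/dev/null; python3 wait.py 3
python3 -m crank '[[-1,[-0.02,0,-0.035],0]]' >/dev/null; python3 wait.py 3
python3 -m crank '[[-1,[-0.035,0,-0.02],0]]' >/dev/null; python3 wait.py 3
python3 - <<'E'
from h import *
for n in ['scene','top','wrist']:
    im=capture(n)[:,:,::-1]; cv2.imwrite(f'pics/{n}11.png',im)
    x,y=(180,120) if n=='scene' else (190,110)
    if n!='wrist': cv2.imwrite(f'pics/{n}11c.png',cv2.resize(im[y:y+120,x:x+150],None,fx=5,fy=5,interpolation=cv2.INTER_CUBIC))
E
```

```text
t 12.18 [ 0.5567 -0.0341  0.2112] tilt [0.0103 0.0165] yaw 104.37 [ 0.4  0.4 -0.3] 0.0857
t 12.42 [ 0.5265 -0.0421  0.2117] tilt [0.0089 0.0161] yaw 104.31 [-0.  -0.3  0.5] 0.0857
t 12.65 [ 0.4915 -0.0514  0.2163] tilt [0.008  0.0159] yaw 104.24 [1.3 0.4 0.4] 0.0857
t 12.88 [ 0.4577 -0.0608  0.2368] tilt [0.0096 0.0156] yaw 104.18 [-0.4  0.6 -0.1] 0.0858
t 13.12 [ 0.44   -0.0664  0.2734] tilt [0.0147 0.0153] yaw 104.16 [ 0.7  0.3 -1. ] 0.0853
```

View pics/scene11c.png

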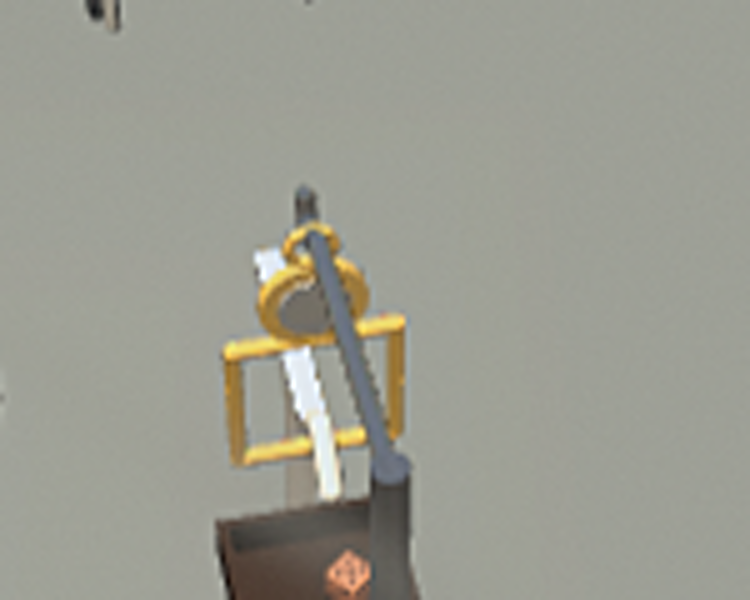

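View pics/top11c.png

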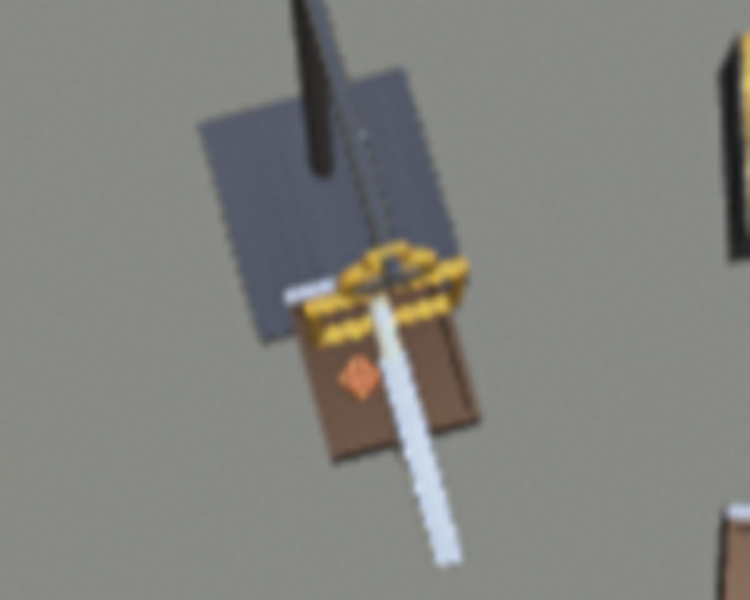

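View pics/wrist11.png

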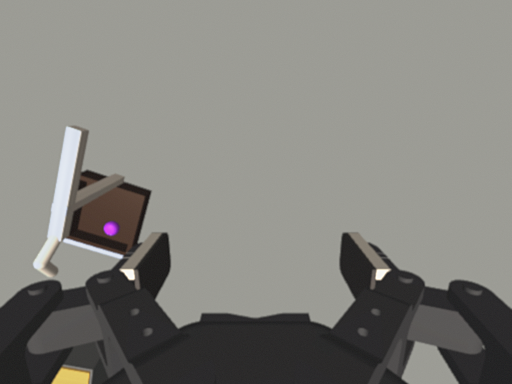

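Run:
```python
import cv2
im=cv2.imread('pics/scene11.png'); cv2.imwrite('pics/s11d.png',cv2.resize(im[160:280,190:320],None,fx=5,fy=5,interpolation=cv2.INTER_CUBIC))
from h import *
import time
i2=capture('scene')[:,:,::-1]; cv2.imwrite('pics/scene12.png',i2)
d=np.abs(i2.astype(int)-im).max(2); print('moved px',(d>25).sum(), np.argwhere(d>25)[:5])
i0=cv2.imread('pics/scene0.png'); d=np.abs(i2.astype(int)-i0).max(2); print('bead region diff',(d[130:240,120:200]>25).sum())
S,T=cam('scene'),cam('top')
c=lambda x0,y0,f,u,v:((u+.5)/f-.5+x0,(v+.5)/f-.5+y0)
s=lambda u,v:c(180,120,5,u,v); t=lambda u,v:c(190,110,5,u,v)
for n,a,b in [('handle end',s(265,252),t(449,562)),('rear-y',s(220,522),t(478,422)),('tip/hook end',s(330,497),t(380,300)),('bar front',s(310,408),t(390,360)),('die',s(348,572),t(360,375))]:
    print(n,*tri([(S,a),(T,b)]))
```

```text
moved px 1080 [[  4 196]
 [  4 197]
 [  4 198]
 [  4 199]
 [  4 200]]
bead region diff 0
handle end [ 0.54768836 -0.03644649  0.15990407] 0.2369149252729076
rear-y [ 0.62746055 -0.0564287   0.06555876] 0.04818196050777345
tip/hook end [ 0.67382973 -0.00520966  0.14412377] 0.5266278823991912
bar front [ 0.64118721 -0.01211289  0.16267606] 0.34200946889803474
die [0.6533545  0.00288135 0.06452986] 0.14678536593616193
```

View pics/s11d.png

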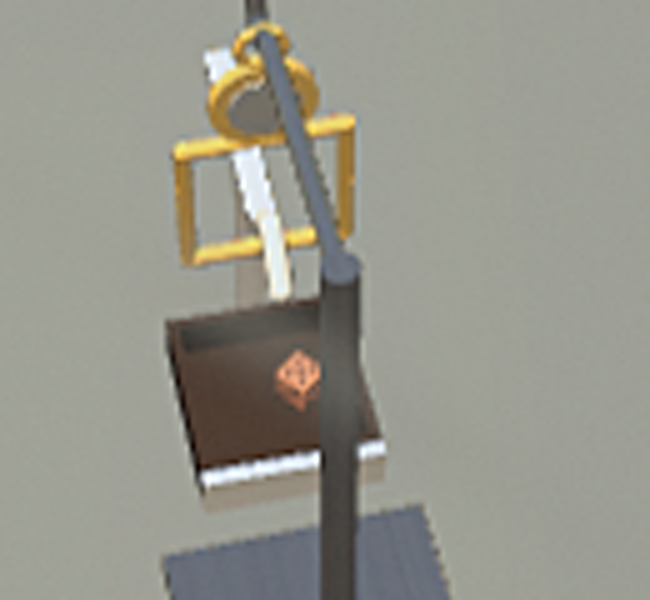

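Run:
```python
from h import *
a0=capture('scene').astype(int)
S,T=cam('scene'),cam('top')
c=lambda x0,y0,f,u,v:((u+.5)/f-.5+x0,(v+.5)/f-.5+y0)
s=lambda u,v:c(190,160,5,u,v); t=lambda u,v:c(190,110,5,u,v)
for n,a,b in [('front+y',s(384,446),t(286,294)),('rear-y',s(168,322),t(478,422))]:
    print(n,*tri([(S,a),(T,b)]))
for i in range(8): capture('wrist')
a1=capture('scene').astype(int)
d=np.abs(a1-a0).max(2)[110:300,190:330]; print('hang region diff px',(d>25).sum(),'max',d.max()); 
b=cv2.imread('pics/scene11.png')[:,:,::-1].astype(int); d=np.abs(a1-b).max(2)[150:300,190:330]; print('vs first',(d>25).sum())
print(state()['time'],state()['contact_force'])
```

```text
front+y [0.69562926 0.04088095 0.06932712] 0.0573180338628258
rear-y [ 0.62748888 -0.05693428  0.06556051] 0.18129801023780628
hang region diff px 252 max 113
vs first 52
13.8167 [ 0.47667423 -0.15193766  0.41821567]
```

Run:
```python
from h import *
F=[]
for i in range(30): F.append((state()['time'],capture('scene').astype(int)))
for k in range(0,30,3):
    d=np.abs(F[k][1]-F[0][1]).max(2)[110:300,190:330]; print(round(F[k][0],2),(d>25).sum(),end=' ')
    # die centroid
    im=F[k][1]; r=im[200:260,225:275]; m=(r[...,0]>180)&(r[...,0]-r[...,2]>60); ys,xs=np.nonzero(m); print(xs.mean()+225,ys.mean()+200,m.sum())
cv2.imwrite('pics/diff.png',cv2.resize(np.clip(np.abs(F[5][1]-F[0][1])*2,0,255).astype(np.uint8)[100:300,180:340],None,fx=3,fy=3))
```

```text
13.82 0 243.8265306122449 218.42857142857142 98
13.97 17 243.47916666666666 217.89583333333334 96
14.12 33 243.53191489361703 218.0744680851064 94
14.27 56 243.5625 218.05208333333334 96
14.42 55 243.5625 218.05208333333334 96
14.57 53 243.50526315789475 217.90526315789475 95
14.72 54 243.40425531914894 217.72340425531914 94
14.87 54 243.40425531914894 217.72340425531914 94
15.02 54 243.5625 218.05208333333334 96
15.17 53 243.50526315789475 217.90526315789475 95
```

View pics/diff.png

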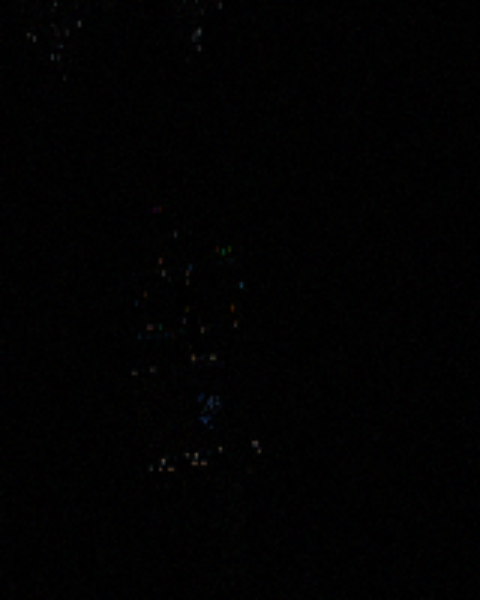

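Run:
```python
from h import *
print(state()['time'], sign_off())
```

```text
the job is handed in; nothing more can be done
15.3167 None
```

The die tray now hangs by its hook from the loop's lower bar under the brass disc, and I handed the job in at 15.3 s of the 42 s allowed. I gripped the tray by its handle bar, lifted it, turned it to the loop's yaw and passed the hook in from the robot's side. I then lowered it until the loop took the weight, opened the gripper and backed the arm well clear.

**Held by the loop:** the wrist force fell to about 0 N as the hook took the load, and the tray stayed put when the gripper opened.

**Die and bead tray:** the copper die shows inside its tray in both outside views. The scene picture shows no change around the bead tray.

**Motion:** only sub-pixel movement was left in the last second before hand-in.

**Level:**
- The handle bar measured about 1.5° nose-up.
- The rim measured 4 mm higher at the front. It measured about the same when the tray stood on the shelf, so I took that as measurement bias.
- I therefore judge the tray level to within about 2°, but the cameras could not settle it more finely.

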